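Close the sample carriage and hold the loupe in focus over the specimen

TASK

Push the blue-fronted sample carriage fully home into the grey viewing stand. Then pick the loupe up off its rest and hold it level over the specimen, the lens centred above it and at the same height as the middle of the red collar on the stand's post, not touching the stand with the loupe and leaving the collar, jar, crucible and mouse where they are. Finish while still holding the loupe there, steady in the gripper: do not put it down or let go.

Things in the scene. Friction and masses are not known exactly. Their poses are not given: they have to be found in the camera images.
- stand: Grey, fixed, open-topped viewing stand, 160 mm along its x, 124 mm along y; base plate 8 mm thick, side and rear walls 34 mm high. Origin: centre of its underside, on the bench; its x points to the rear wall, away from the open front, z up. On the rear wall, at x = +72 mm, stands a round steel post, 10 mm in diameter, whose top is 150 mm above the bench.
- carriage (a joint): Slide of the sample carriage, in m: 0 = fully home against its stop (within about 5 mm counts as home), positive = pulled out towards the stand's -x; it starts 40 to 70 mm out. About 2 N of friction, no spring or latch: it stays where it is left. Push it along the stand's +x to close.
- carriage_front (a point): Centre of the outer (-x) face of the carriage's blue front plate, 27 mm above the bench. The plate is 124 mm wide (stand's y), 12 mm thick, from 6 to 48 mm above the bench; when home its outer face is 92 mm from the stand's origin, along its -x.
- specimen (a point): Top of the copper-coloured specimen button (26 mm in diameter), 34 mm above the bench, which lies fixed in a white dish (54 mm in diameter) on the carriage and moves with it. With the carriage home it is straight above the stand's origin.
- mark (a point): Centre of the red collar on the post: 28 mm in diameter, 8 mm high, 72 mm along the stand's +x from its origin. The height of this point (90 to 130 mm above the bench, different each time) is the height at which the centre of the lens must be held. The collar is held by friction (6 N) and must stay where it is.
- loupe_rest: White fixed rest for the loupe: base plate 190 x 60 mm, 6 mm thick, centred 30 mm along its +x from its origin, and two black pads 30 mm wide (its y) with tops 28 mm above the bench: one 12 mm long, centred at x = -42 mm, one 30 mm long, at x = +85 mm. Origin on the bench, below the loupe's handle centre; x points from handle to lens, z up.
- loupe_handle (a point): Centre of the loupe's orange handle, half-way up, 36 mm above the bench at the start. The handle is a bar 100 mm long (x), 18 mm wide (y) and 16 mm high; x points to the lens, z up. The loose loupe weighs 90 to 145 g and balances some 20 to 35 mm from here towards the lens. It just lies on the pads of its rest; under the handle there is free space down to the base plate (6 mm above the bench).
- lens (a point): Centre of the loupe's lens, 85 mm along +x from the handle's centre, and level with it. The black round frame is 62 mm in diameter and 16 mm high.
- jar_center (a point): Bystander: amber jar with black cap, 46 mm in diameter, 85 mm high; its centre half-way up.
- crucible_center (a point): Bystander: small white ceramic crucible, 40 mm in diameter, 30 mm high; its centre half-way up.
- mouse_center (a point): Bystander: white and grey computer mouse, 105 x 60 mm, 32 mm high; its centre half-way up.
- loupe: The loose loupe (see its handle and lens). Origin: on its underside, 8 mm below the handle's centre; x from handle to lens, z up.
Things that resemble listed ones, but are neither listed nor needed, are in the scene too. Several things have the shape of the stand; the one meant has the colours described above.

How it is judged:
On the way, in this order (a step that is already met when the one before it is completed fails the run):
1. the carriage is home, the loupe still on its rest (value of joint carriage below 0.005 m and distance of lens from where it was at the start of the episode below 0.03 m), for 0.2 s.
2. the loupe is lifted off its rest in the fingers, the carriage still home (value of joint carriage below 0.005 m and height (world z) of lens above 0.07 m and contact force between the fingers and loupe above 0.5 N), for 0.2 s.
At the end, for the whole second after the job is handed in: The carriage is home (within 5 mm); the loupe is held in the fingers alone, still (under 20 mm/s), level within 8 degrees, its lens centre within 10 mm of straight above the specimen and within 7 mm of the height of the red collar's middle, touching neither stand nor rest (value of joint carriage below 0.005 m and contact force between the fingers and loupe above 0.5 N and horizontal distance between lens and specimen below 0.01 m and z of lens in the frame of mark between -0.007 and 0.007 m and angle between the z axis of lens and the z axis of stand, either way round below 0.14 rad and linear speed of loupe below 0.02 m/s and angular speed of loupe below 0.15 rad/s and contact force between loupe and stand below 0.2 N and contact force between loupe and loupe_rest below 0.2 N); the arm keeps its last pose, push and grip.
It fails at once if a bystander is disturbed (moved over 20 mm) (distance of any of jar_center, crucible_center, mouse_center from where it was at the start of the episode above 0.02 m).
It fails at once if the red collar is shifted (over 6 mm) (distance of mark from where it was at the start of the episode above 0.006 m).
It fails at once if the loupe knocks against the stand (contact force between loupe and stand above 2 N).
It also fails if it takes over 61 s, if anything falls off the work surface, if the arm or the gripper's body presses on something with over 40 N, if the wrist force passes 120 N, or if a joint passes its speed limit or range.

ROBOT

A 6-joint arm with a two-finger parallel gripper is mounted at the origin on the work surface. World frame = base frame: x ahead of the robot, y to its left, z up, the work surface at z = 0. Lengths are in m, angles in rad, forces in N, time in s.
With the tool pointing down it reaches from about 0.275 to 0.975 m from the base axis. Payload 8.4 kg.
Tool frame: the origin (TCP) lies at the very end of the fingers, on their centre line; the grasp point (between the pads) lies 19 mm behind it (arm.grip_point_offset is the distance from the TCP to the grasp point, in m); z points along the fingers, y is the direction in which the jaws open and shut (so a half turn about z gives the same grasp; the last joint's range is limited). The gripper opens to 92 mm and grips with 3 to 60 N. Pads are 20 mm wide; open, the fingers measure 128 mm over their backs; the gripper's body (75 mm by 189 mm) begins 69 mm behind the grasp point.
Start: joints at [-1.169, 0.353, 1.633, -0, 1.155, -0.002], TCP at [0.246, -0.575, 0.215] pointing down, gripper open.
Joint ranges: [-2.63, 2.63], [-0.92, 2.1], [0.06, 2.66], [-1.3, 4.44], [0, 2.69], [-3.02, 3.02]. Speed limits (rad/s): [2.22, 2.22, 2.79, 3.14, 3.14, 3.14].

INTERFACE

Orientations are given as [roll, pitch, yaw] about the fixed x, y, z axes, in that order (R = Rz(yaw) Ry(pitch) Rx(roll)).
In Python, from station import arm gives the robot as it stands.
- The arm moves only by the shell command python3 -m creep 'ROWS'. ROWS is JSON, a list of rows, each a list of 5 numbers: the shift along the world's x, y, z in mm, then the turn about the world's z in rad, then the opening, from 0 (shut) to 1 (fully open). In form: [[tx, ty, tz, roll, jaw], ...]. A call has 1 to 5 rows; each row is the pose to reach, as a shift and turn from the pose commanded when the call began; what a row does not reach only later rows make up. A row lasts 1/8 s, in which the tool goes at most 62.5 mm and 10.7 degrees, less where a joint would pass 70% of its speed; a pose out of reach is approached as far as the arm can. A call with a gripper value outside its range is refused whole. The fingers move at their own pace and stop on an object; the grip force is fixed at half the most. Time passes only in rows, so rows that repeat a pose let the fingers close. It gives the time, the measured TCP pose, the force and the opening at its end, in the units of the state.
- arm.get_obs(): the state, without advancing time (a new reading comes with each control period).
- arm.snapshot(name): name is "scene" or "side" or "wrist"; returns a dict with "pixels" (384x512x3 uint8, red, green, blue), "z_map" (384x512 float32, m along the optical axis (not along the pixel's ray), 0 where there is no reading), "fx", "fy", "cx", "cy" (pixels), "R" (3x3) and "t" (3): a world point X has camera coordinates R X + t. Camera axes: x right, y down, z forward; pixel columns grow to the right and rows downward; lengths in m; the calibration is good to about 2 mm. A picture is of the moment at which its call begins.
- arm.hand_in(): hands the job in, once; it reports no verdict.
Trained networks look in a picture, given as the dict that the camera call returned (one of the last four; its "shot" number tells which), for a name from the list of things; names that differ only in an ending like _2 or _b are one class to them, and where a whole thing is asked for, a point or a joint stands for the part that bears it (a point fixed in the world has none). Each returns a list of dicts, best first, with "confidence" (0 to 1); they miss things now and then, are a little off and sometimes report something else, mostly with a low value. They report only what shows in the picture. A call takes as long as a camera call. They do not tell look-alikes from the thing itself.
- arm.find_in(label, picture): "xyz" ([x, y, z] in m, in world coordinates, good to about 4 mm: the middle of the surface that is visible of it).
- arm.trace(label, picture): "mask" (384x512 bool, what is visible of it).
The state is a dict: "time_s": time; "qpos": joint angles; "qvel": joint speeds; "tau": joint torques, N m; "ee_pos": TCP position; "eef_rot": TCP orientation; "wrist_force": force on the tool from outside, world axes, zero at the start; "torque": the same for the moment, N m; "gripper_width": finger opening in m.
Only numpy, scipy, OpenCV 4.12 (cv2) and the standard library are available. Lean on these libraries where they do the work, as an engineer would, in place of code of your own. Each camera call takes 0.05 s, during which the arm holds its last target.

## Working session

There is one attempt and no reset: what is moved stays moved. The work goes in short steps, Python scripts to look and compute and a shell command to move; the robot and the scene stay as the last step left them, time stands still between calls to the robot, and variables do not carry over. Pictures are saved under pics/ and viewed, and the job is handed in when it is done.

```bash
ls; mkdir -p pics
cat > h.py <<'E'
import numpy as np, cv2
from station import arm
def save(p,n,scale=1): cv2.imwrite('pics/'+n+'.png',cv2.resize(cv2.cvtColor(p['pixels'],cv2.COLOR_RGB2BGR),None,fx=scale,fy=scale))
def world(p,u,v,z=None):
    z=p['z_map'][int(round(v)),int(round(u))] if z is None else z
    c=np.array([(u-p['cx'])/p['fx']*z,(v-p['cy'])/p['fy']*z,z]); return p['R'].T@(c-p['t'])
def cloud(p):
    z=p['z_map']; v,u=np.mgrid[0:z.shape[0],0:z.shape[1]]
    c=np.stack([(u-p['cx'])/p['fx']*z,(v-p['cy'])/p['fy']*z,z],-1)
    return (c-p['t'])@p['R']
def proj(p,X):
    c=p['R']@np.array(X)+p['t']; return p['fx']*c[0]/c[2]+p['cx'],p['fy']*c[1]/c[2]+p['cy']
E
python3 - <<'E'
from h import *
for n in ['scene','side']:
    p=arm.snapshot(n); save(p,n+'1',1.5)
    print(n,p['shot'],(-p['R'].T@p['t']).round(3))
    for l in ['stand','carriage','carriage_front','specimen','mark','loupe_rest','loupe_handle','lens','jar_center','crucible_center','mouse_center']:
        try: r=arm.find_in(l,p)
        except Exception as e: print(l,e); continue
        print(l,[(np.round(d['xyz'],3).tolist(),round(d['confidence'],2),np.round(proj(p,d['xyz'])).tolist()) for d in r[:4]])
print(arm.get_obs())
E
```

```text
pics
scene 1 [ 1.334 -0.514  0.828]
stand [([0.35, 0.366, 0.025], 0.76, [315.0, 148.0]), ([0.634, 0.242, 0.021], 0.67, [341.0, 198.0]), ([0.679, 0.463, 0.024], 0.58, [399.0, 181.0])]
carriage [([0.564, 0.234, 0.016], 0.69, [325.0, 189.0]), ([0.628, 0.462, 0.017], 0.69, [387.0, 176.0]), ([0.293, 0.364, 0.024], 0.58, [305.0, 142.0])]
carriage_front [([0.291, 0.37, 0.026], 0.78, [306.0, 140.0]), ([0.628, 0.465, 0.014], 0.75, [387.0, 176.0]), ([0.568, 0.232, 0.018], 0.56, [325.0, 189.0])]
specimen [([0.63, 0.46, 0.016], 0.92, [387.0, 176.0]), ([0.295, 0.362, 0.018], 0.69, [305.0, 143.0]), ([0.567, 0.23, 0.015], 0.62, [324.0, 190.0])]
mark [([0.746, 0.462, 0.095], 0.49, [420.0, 174.0]), ([0.72, 0.261, 0.098], 0.48, [368.0, 190.0])]
loupe_rest [([0.617, -0.259, 0.01], 0.82, [200.0, 261.0])]
loupe_handle [([0.663, -0.266, 0.034], 0.71, [205.0, 267.0])]
lens [([0.667, -0.261, 0.034], 0.83, [207.0, 267.0])]
jar_center [([0.758, -0.027, 0.059], 0.87, [299.0, 246.0]), ([0.565, 0.23, 0.015], 0.4, [324.0, 190.0])]
crucible_center [([0.417, 0.008, 0.022], 0.62, [245.0, 188.0])]
mouse_center [([0.5
[... 1373 characters left out ...]
.485, -0.494, 0.02], 0.89, [349.0, 128.0])]
{'time_s': 1.2, 'qpos': array([-1.16937702e+00,  3.52983664e-01,  1.63341649e+00, -2.68110166e-06,
        1.15520494e+00, -2.38192184e-03]), 'qvel': array([ 0.00049348, -0.00023877, -0.00039804,  0.00039192, -0.00065875,
       -0.00025873]), 'tau': array([ 4.41505399e-04, -5.93768585e+01, -3.34570098e+01,  6.99077407e-02,
        1.57348561e-02, -2.26148222e-05]), 'ee_pos': array([ 0.24557922, -0.57472197,  0.21458611]), 'eef_rot': array([-3.14158020e+00,  2.42321214e-06,  4.03802306e-01]), 'wrist_force': array([-0.4872158 , -0.00760502,  0.72592988]), 'torque': array([ 0.02734133, -0.00343188, -0.03016498]), 'gripper_width': 0.09193795874926451}
```

View pics/scene1.png

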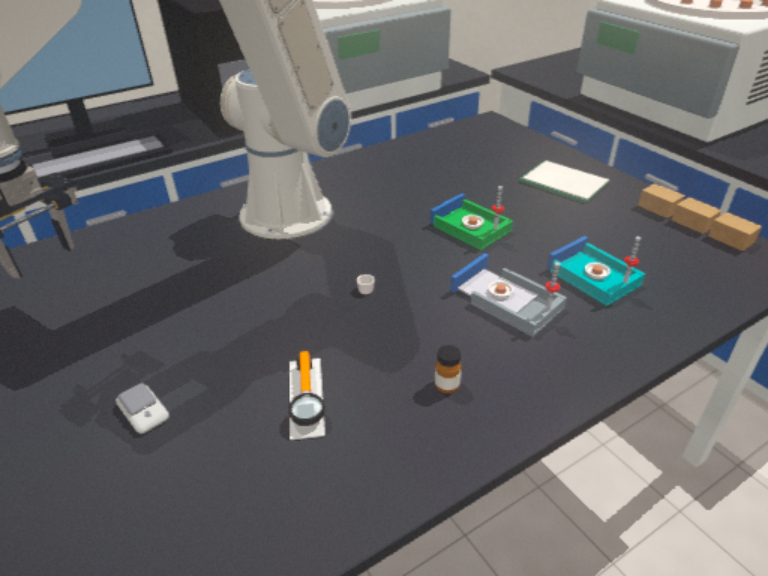

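View pics/side1.png

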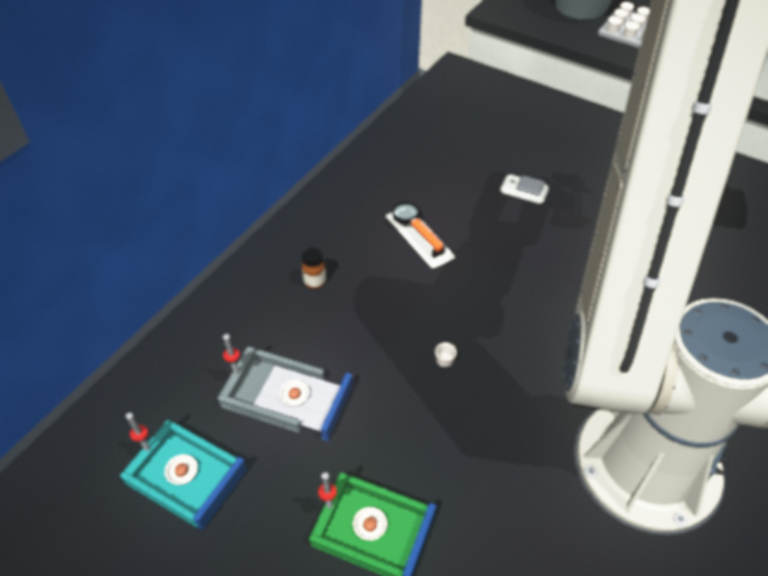

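Three look-alikes: green stand (scene1 px 472,222), grey stand (515,297) and teal stand (598,272). The grey one with its carriage pulled out fits the description. I'll crop it to confirm and measure.

Run:
```python
from h import *
ims=[]
for n in ['scene','side']:
    p=arm.snapshot(n); W=cloud(p); px=p['pixels']; hsv=cv2.cvtColor(px,cv2.COLOR_RGB2HSV)
    u0,v0=proj(p,[.62,.24,.03]); u0=int(u0);v0=int(v0)
    c=px[v0-60:v0+50,u0-60:u0+60]; ims.append(cv2.resize(cv2.cvtColor(c,cv2.COLOR_RGB2BGR),(390,358)))
    ok=p['z_map']>0
    reg=ok&(W[...,0]>.42)&(W[...,0]<.8)&(W[...,1]>.1)&(W[...,1]<.36)&(W[...,2]>.004)
    H,S,V=[hsv[...,i].astype(int) for i in range(3)]
    m={'blue':reg&(H>100)&(H<128)&(S>130),'red':reg&((H<6)|(H>174))&(S>160)&(W[...,2]>.07),'cop':reg&(H>3)&(H<18)&(S>90)&(W[...,2]<.05),
       'post':reg&(W[...,2]>.06)&(S<80)}
    lo=ok&(W[...,0]>.45)&(W[...,0]<.8)&(W[...,1]>-.42)&(W[...,1]<-.1)&(W[...,2]>.015)
    m['orange']=lo&(H>5)&(H<20)&(S>170)
    m['frame']=lo&(V<60)&(W[...,2]>.025)
    m['white']=ok&(W[...,0]>.45)&(W[...,0]<.8)&(W[...,1]>-.42)&(W[...,1]<-.1)&(V>150)&(S<40)&(W[...,2]<.015)
    for k,mm in m.items():
        q=W[mm]
        if len(q)<4: print(n,k,len(q)); continue
        (cx,cy),(a,b),ang=cv2.minAreaRect(q[:,:2].astype(np.float32))
        d=np.linalg.eigh(np.cov(q[:,:2].T))[1][:,1]
        print(n,k,len(q),'mean',q.mean(0).round(4),'min',q.min(0).round(3),'max',q.max(0).round(3),'rect',np.round([cx,cy,a,b,ang],3),'pca',round(np.degrees(np.arctan2(d[1],d[0])),1))
    # walls top: z 0.028..0.04
    w=reg&(W[...,2]>.030)&(W[...,2]<.040)&(S<90)
    q=W[w]; print('walls',len(q),cv2.minAreaRect(q[:,:2].astype(np.float32)))
cv2.imwrite('pics/crop1.png',np.hstack(ims))
```

```text
scene blue 140 mean [0.524  0.2074 0.0408] min [0.5   0.157 0.011] max [0.539 0.277 0.052] rect [ 0.52   0.216  0.014  0.124 13.367] pca 103.8
scene red 29 mean [0.7202 0.2626 0.0951] min [0.703 0.253 0.091] max [0.731 0.279 0.098] rect [7.1800e-01 2.6400e-01 2.4000e-02 2.4000e-02 4.5917e+01] pca -147.0
scene cop 31 mean [0.6058 0.2348 0.0298] min [0.597 0.225 0.022] max [0.615 0.248 0.035] rect [6.0400e-01 2.3700e-01 1.7000e-02 1.9000e-02 3.5871e+01] pca 88.8
scene post 74 mean [0.7178 0.2619 0.1117] min [0.709 0.252 0.062] max [0.723 0.269 0.15 ] rect [7.1500e-01 2.6000e-01 1.9000e-02 1.1000e-02 5.0839e+01] pca -135.1
scene orange 153 mean [ 0.5992 -0.2377  0.041 ] min [ 0.553 -0.264  0.016] max [ 0.648 -0.21   0.047] rect [ 5.9900e-01 -2.3800e-01  1.6000e-02  1.0200e-01  6.4185e+01] pca 154.5
scene frame 61 mean [ 0.6978 -0.2839  0.0323] min [ 0.561 -0.306  0.025] max [ 0.708 -0.236  0.04 ] rect [ 6.3200e-01 -2.7200e-01  5.4000e-02  1.5100e-01  8.2776e+01] pca 161.6
scene white 547 mean [ 0.6333 -0.2566  0.0053] min [ 0.53  -0.32  -0.003] max [ 0.723 -0.185  0.01 ] rect [ 6.2600e-
[... 715 characters left out ...]
 0.156] rect [7.1800e-01 2.6500e-01 1.0000e-02 2.0000e-02 5.6593e+01] pca 174.0
side orange 80 mean [ 0.5924 -0.2284  0.0417] min [ 0.554 -0.253  0.033] max [ 0.645 -0.209  0.049] rect [ 6.0000e-01 -2.3200e-01  1.4000e-02  9.8000e-02  6.8625e+01] pca 156.7
side frame 45 mean [ 0.6656 -0.2654  0.0363] min [ 0.561 -0.305  0.027] max [ 0.709 -0.204  0.044] rect [ 0.641 -0.242  0.058  0.167 47.421] pca 142.3
side white 403 mean [ 0.6089 -0.23    0.0059] min [ 0.529 -0.284 -0.004] max [ 0.725 -0.187  0.014] rect [ 6.3000e-01 -2.5200e-01  6.7000e-02  2.0000e-01  6.8696e+01] pca 162.7
walls 578 ((0.6461743712425232, 0.2501862645149231), (0.16075751185417175, 0.12718655169010162), 13.40284538269043)
```

View pics/crop1.png

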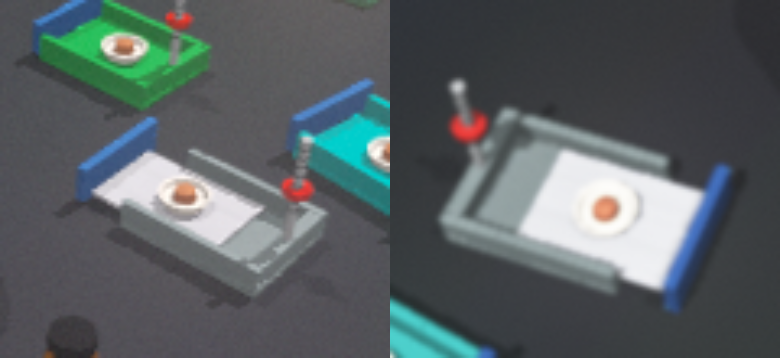

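Grey stand confirmed: it has a white carriage, a blue front and a post with a red collar. Its yaw is about 13.5° and its origin about (0.646, 0.249), and the carriage is about 44 mm out. I'm moving to in front of the blue plate with the jaws shut.

```bash
python3 -m creep '[[15,55,0,-0.03,0],[30,110,0,-0.06,0],[46,160,0,-0.09,0],[62,215,0,-0.12,0],[78,270,0,-0.168,0]]'; python3 -m creep '[[16,55,0,0,0],[32,110,0,0,0],[48,160,0,0,0],[64,215,0,0,0],[80,270,0,0,0]]'; python3 -m creep '[[15,50,0,0,0],[30,100,0,0,0],[45,150,0,0,0],[60,200,0,0,0],[71,242,0,0,0]]'; python3 -m creep '[[0,0,-40,0,0],[0,0,-90,0,0],[0,0,-120,0,0],[0,0,-120,0,0]]'
```

```text
time_s: 1.92
ee_pos: [0.3239, -0.3032, 0.2147]
eef_rot: [3.141, -0.001, 0.234]
wrist_force: [0.7, 0.7, 0.5]
gripper_width: 0.044
time_s: 2.55
ee_pos: [0.404, -0.033, 0.215]
eef_rot: [3.141, -0.001, 0.236]
wrist_force: [0.5, -0.6, 0.1]
gripper_width: 0.0004
time_s: 3.18
ee_pos: [0.475, 0.2094, 0.2147]
eef_rot: [-3.141, -0.001, 0.237]
wrist_force: [0.1, -0.1, 0.8]
gripper_width: 0.0008
time_s: 3.68
ee_pos: [0.473, 0.2066, 0.0928]
eef_rot: [3.141, 0.004, 0.236]
wrist_force: [0.3, 0.2, 0.1]
gripper_width: 0.0007
```

```bash
python3 -m creep '[[0,0,-35,0,0],[0,0,-70,0,0],[0,0,-72,0,0]]'
python3 - <<'E'
from h import *
p=arm.snapshot('side'); W=cloud(p)
u0,v0=map(int,proj(p,[.56,.22,.03])); c=p['pixels'][v0-70:v0+70,u0-90:u0+90]
cv2.imwrite('pics/push0.png',cv2.resize(cv2.cvtColor(c,cv2.COLOR_RGB2BGR),(720,560)))
E
```

```text
time_s: 4.05
ee_pos: [0.4741, 0.207, 0.0223]
eef_rot: [3.141, 0.002, 0.236]
wrist_force: [0.2, -0.0, 0.5]
gripper_width: 0.0005
```

View pics/push0.png

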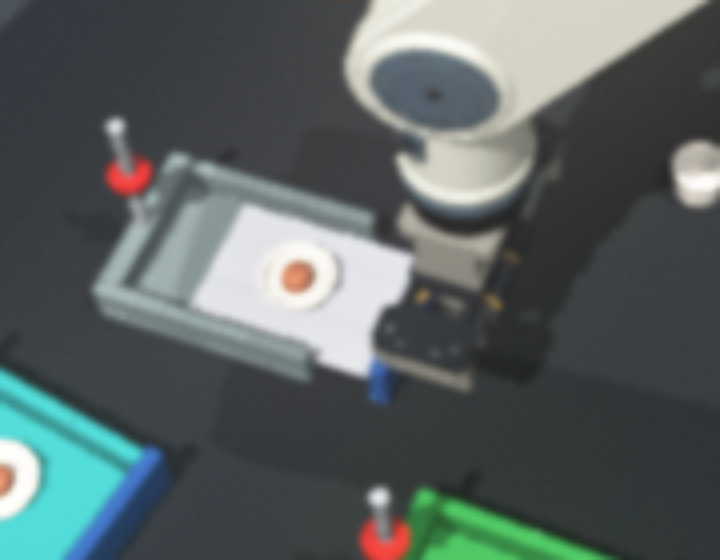

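The gripper sits behind the blue plate with nothing in its way. I'm pushing along the stand's +x.

```bash
python3 -m creep '[[12,3,0,0,0],[24,5.8,0,0,0],[35,8.4,0,0,0],[46,11,0,0,0],[58.3,14,0,0,0]]'; python3 -m creep '[[3,0.7,0,0,0],[6,1.4,0,0,0],[9,2.1,0,0,0],[9,2.1,0,0,0]]';python3 -m creep '[[2,0.5,0,0,0],[2,0.5,0,0,0]]';python3 - <<'E'
from h import *
p=arm.snapshot('side'); save(p,'push1',1.5)
for l in ['specimen']:
    print([(np.round(d['xyz'],3),d['confidence']) for d in arm.find_in(l,p)])
E
```

```text
time_s: 4.72
ee_pos: [0.5333, 0.2213, 0.0225]
eef_rot: [3.141, 0.001, 0.236]
wrist_force: [-2.3, -1.4, 2.3]
gripper_width: 0.0006
time_s: 5.22
ee_pos: [0.542, 0.2234, 0.0225]
eef_rot: [-3.142, -0.0, 0.236]
wrist_force: [-1.1, -0.3, -0.5]
gripper_width: 0.0001
time_s: 5.48
ee_pos: [0.5439, 0.2239, 0.0225]
eef_rot: [3.142, -0.0, 0.236]
wrist_force: [-1.5, -1.2, -0.1]
gripper_width: 0.0004
[(array([0.324, 0.371, 0.015]), 0.77), (array([0.648, 0.466, 0.017]), 0.67)]
```

View pics/push1.png

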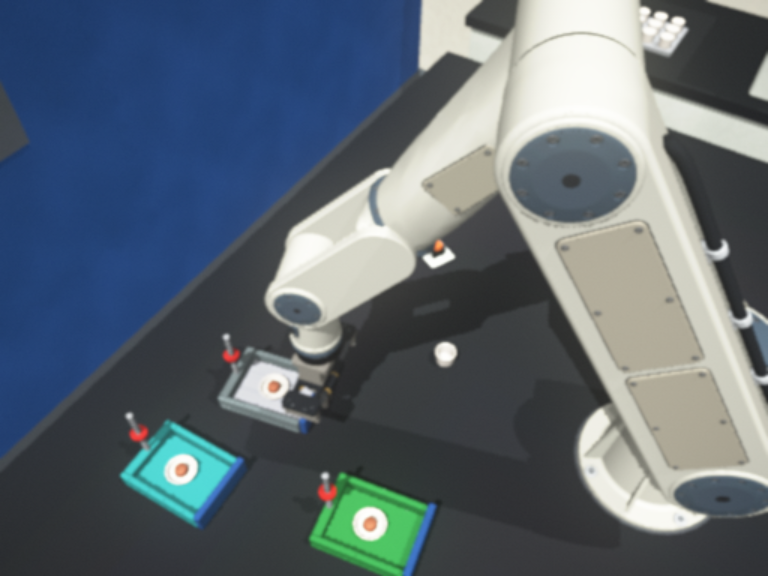

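```bash
for i in 1 2 3; do :; done; python3 -m creep '[[2,0.5,0,0,0],[2,0.5,0,0,0]]';python3 -m creep '[[2,0.5,0,0,0],[2,0.5,0,0,0]]';python3 -m creep '[[1.5,0.4,0,0,0],[1.5,0.4,0,0,0]]'
```

```text
time_s: 5.82
ee_pos: [0.546, 0.2244, 0.0226]
eef_rot: [3.142, -0.0, 0.236]
wrist_force: [-1.4, -0.6, -0.0]
gripper_width: 0.0002
time_s: 6.08
ee_pos: [0.5475, 0.2247, 0.0225]
eef_rot: [3.141, 0.001, 0.236]
wrist_force: [-4.7, -1.6, 2.3]
gripper_width: 0.0001
time_s: 6.32
ee_pos: [0.5475, 0.2247, 0.0224]
eef_rot: [3.141, 0.004, 0.236]
wrist_force: [-9.3, -3.3, 6.1]
gripper_width: 0.0004
```

The carriage is home: force jumps at TCP (0.5475, 0.2247), and I predicted (0.547, 0.225). Backing off, lifting and going above the loupe.

```bash
python3 -m creep '[[-10,-2.5,0,0,0],[-30,-7,0,0,0],[-30,-7,50,0,0],[-30,-7,100,0,0.6],[-30,-7,150,0,0.6]]'; python3 -m creep '[[20,-55,10,-0.1,0.6],[40,-110,20,-0.2,0.6],[55,-165,20,-0.3,0.6],[70,-220,20,-0.4,0.6],[80,-270,20,-0.5,0.6]]'
python3 - <<'E'
from h import *
o=arm.get_obs(); print(o['ee_pos'],o['eef_rot'])
E
```

```text
time_s: 6.95
ee_pos: [0.5197, 0.2185, 0.1744]
eef_rot: [-3.141, -0.002, 0.236]
wrist_force: [0.8, -0.2, 0.1]
gripper_width: 0.0185
time_s: 7.58
ee_pos: [0.6004, -0.0538, 0.193]
eef_rot: [-3.141, -0.003, -0.268]
wrist_force: [0.2, 0.8, 0.4]
gripper_width: 0.0553
[ 0.60040774 -0.05382269  0.19300334] [-3.14121894e+00 -2.55148395e-03 -2.67874376e-01]
```

```bash
python3 -m creep '[[6,-50,0,-0.06,0.6],[12,-100,0,-0.12,0.6],[18,-150,0,-0.177,0.6],[23.6,-195,0,-0.177,0.6],[23.6,-195,0,-0.177,0.6]]'
python3 - <<'E'
from h import *
p=arm.snapshot('wrist'); save(p,'w1',1.5); W=cloud(p); hsv=cv2.cvtColor(p['pixels'],cv2.COLOR_RGB2HSV); H,S,V=[hsv[...,i].astype(int) for i in range(3)]
m=(p['z_map']>0)&(H>5)&(H<20)&(S>170)&(W[...,2]>.03)
q=W[m]; print(len(q),q.mean(0),cv2.minAreaRect(q[q[:,2]>.04][:,:2].astype(np.float32)))
for l in ['lens','loupe_handle']: print(l,[(np.round(d['xyz'],4),d['confidence']) for d in arm.find_in(l,p)])
m=arm.trace('lens',p); print([int(x['mask'].sum()) for x in m])
p=arm.snapshot('scene'); save(p,'s2',1.5); W=cloud(p); hsv=cv2.cvtColor(p['pixels'],cv2.COLOR_RGB2HSV); H,S,V=[hsv[...,i].astype(int) for i in range(3)]
reg=(p['z_map']>0)&(abs(W[...,0]-.62)<.15)&(abs(W[...,1]-.24)<.11)
q=W[reg&(H>3)&(H<18)&(S>90)&(W[...,2]<.05)&(W[...,2]>.02)]; print('cop',len(q),q.mean(0),(q.max(0)+q.min(0))/2)
o=arm.get_obs(); print(o['ee_pos'],o['eef_rot'])
E
```

```text
time_s: 8.2
ee_pos: [0.6234, -0.2499, 0.1926]
eef_rot: [3.141, -0.002, -0.444]
wrist_force: [0.2, -0.2, -0.3]
gripper_width: 0.0554
146 [ 0.63808938 -0.17570998  0.04403436] ((0.6484459042549133, -0.13181698322296143), (0.25027766823768616, 0.09620758146047592), 65.58283233642578)
lens [(array([ 0.6637, -0.2644,  0.0363]), 0.65)]
loupe_handle [(array([ 0.6633, -0.2612,  0.036 ]), 0.91)]
[5446]
cop 35 [0.6502543  0.24493897 0.03000154] [0.64996173 0.24834421 0.0301637 ]
[ 0.62301911 -0.24549863  0.19266152] [-3.14136535e+00 -1.23443541e-04 -4.40077178e-01]
```

View pics/w1.png

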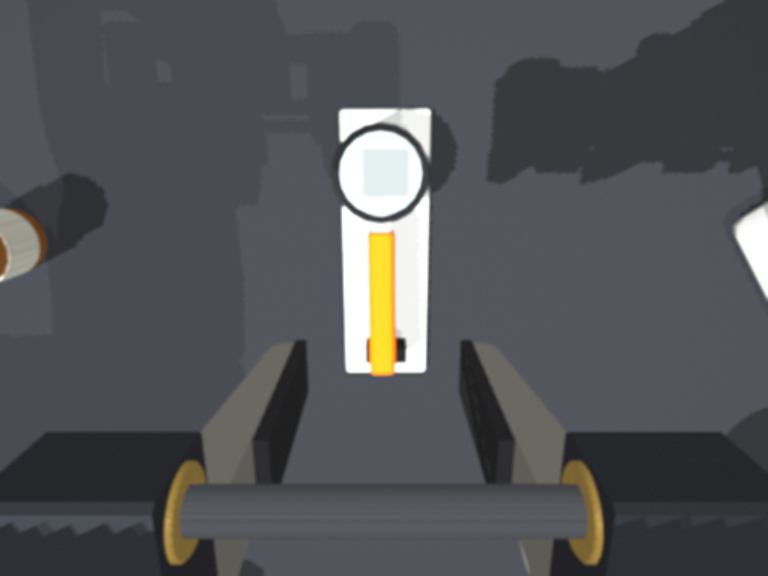

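View pics/s2.png

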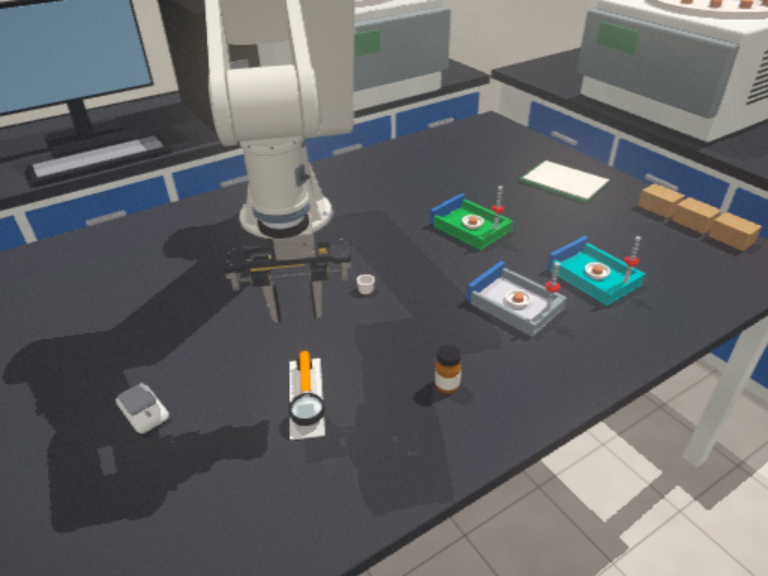

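Run:
```python
from h import *
for n in range(3): print(arm.get_obs()['ee_pos'].round(4), arm.get_obs()['time_s'])
p=arm.snapshot('wrist')
def ray(p,u,v,z):
    c=-p['R'].T@p['t']; d=p['R'].T@np.array([(u-p['cx'])/p['fx'],(v-p['cy'])/p['fy'],1]); return c+d*(z-c[2])/d[2]
hsv=cv2.cvtColor(p['pixels'],cv2.COLOR_RGB2HSV); H,S,V=[hsv[...,i].astype(int) for i in range(3)]
m=((H>8)&(H<30)&(S>170)).astype(np.uint8); n,l,st,c=cv2.connectedComponentsWithStats(m)
for i in range(1,n):
    if st[i,4]>100: print(st[i],c[i])
i=[i for i in range(1,n) if abs(c[i][0]-254)<15][0]
pts=np.argwhere((l==i)&(V>200))[:,::-1].astype(np.float32); r=cv2.minAreaRect(pts); print(r)
k=cv2.boxPoints(r); w=np.array([ray(p,*x,.044) for x in k]); print(w.round(4),'ctr',w.mean(0))
# lens ellipse
t=arm.trace('loupe',p)
for x in t: print(x['confidence'],x['mask'].sum(),np.argwhere(x['mask']).min(0),np.argwhere(x['mask']).max(0))
print('lensctr',ray(p,382/1.5,173/1.5,.044))
print(p['z_map'][203,254], world(p,254,203))
# scene checks
for n in ['scene','side']:
    p=arm.snapshot(n); hsv=cv2.cvtColor(p['pixels'],cv2.COLOR_RGB2HSV); H,S,V=[hsv[...,i].astype(int) for i in range(3)]
    W=cloud(p); reg=(p['z_map']>0)&(abs(W[...,0]-.6)<.25)&(abs(W[...,1]+.25)<.12)&(W[...,2]>.02)
    m=reg&(H>5)&(H<20)&(S>170); q=np.argwhere(m); 
    r=cv2.minAreaRect(q[:,::-1].astype(np.float32)); print(n,ray(p,*r[0],.042))
    m=(H>3)&(H<18)&(S>90)&(abs(W[...,0]-.65)<.06)&(abs(W[...,1]-.25)<.05); q=np.argwhere(m); print('cop',ray(p,*q.mean(0)[::-1],.031))
    m=((H<6)|(H>174))&(S>160)&(abs(W[...,0]-.716)<.05)&(abs(W[...,1]-.265)<.05)&(W[...,2]>.06); q=np.argwhere(m); u,v=(q.max(0)+q.min(0))[::-1]/2
    # collar centre: project candidate (0.716,0.265,z) and compare
    from scipy.optimize import least_squares
    uv=q.mean(0)[::-1]
    s=least_squares(lambda z:np.array(proj(p,[.716,.265,z[0]]))-uv,[.1]); print('collar z',s.x,s.fun,uv,(u,v))
```

```text
[ 0.623  -0.2455  0.1927] 8.45
[ 0.623  -0.2455  0.1927] 8.45
[ 0.623  -0.2455  0.1927] 8.45
[  0 152   7  30 152] [  2.42763158 166.80263158]
[ 249  153   20   95 1549] [258.48289219 200.42543577]
((258.5, 200.0), (94.0, 17.0), 90.0)
[[ 0.648  -0.252   0.044 ]
 [ 0.6411 -0.2665  0.044 ]
 [ 0.553  -0.226   0.044 ]
 [ 0.5604 -0.2103  0.044 ]] ctr [ 0.60060936 -0.23871118  0.044     ]
0.93 5191 [ 79 226] [246 291]
lensctr [ 0.67753177 -0.27081339  0.044     ]
0.33704934 [ 0.60108263 -0.23403571  0.04267341]
scene [ 0.60284556 -0.23952797  0.042     ]
cop [0.65111712 0.24397914 0.031     ]
collar z [0.09181139] [-0.6107563  -0.12074616] [368.27586207 190.93103448] (np.float64(368.0), np.float64(190.5))
side [ 0.59414293 -0.22745133  0.042     ]
cop [0.64524698 0.25211466 0.031     ]
collar z [0.08918648] [ 0.79649683 -0.2324193 ] [154.28888889 237.31111111] (np.float64(154.0), np.float64(236.5))
```

The loupe handle is centred at (0.6006, -0.2387) with yaw -25.5°. I'm lowering most of the way, then checking the alignment.

```bash
python3 -m creep '[[2,-3,-40,0,0.6],[2,-3,-80,0,0.6],[2,-3,-100,0,0.6],[2,-3,-100,0,0.6]]'
python3 - <<'E'
from h import *
p=arm.snapshot('wrist'); p=arm.snapshot('wrist'); save(p,'w2',1.5); print(arm.get_obs()['ee_pos'].round(4),arm.get_obs()['eef_rot'].round(4))
E
```

```text
time_s: 9.15
ee_pos: [0.6242, -0.2492, 0.0914]
eef_rot: [3.141, 0.002, -0.441]
wrist_force: [1.3, -0.5, -0.5]
gripper_width: 0.0551
[ 0.6258 -0.2499  0.0938] [-3.1415e+00 -1.5000e-03 -4.4100e-01]
```

View pics/w2.png

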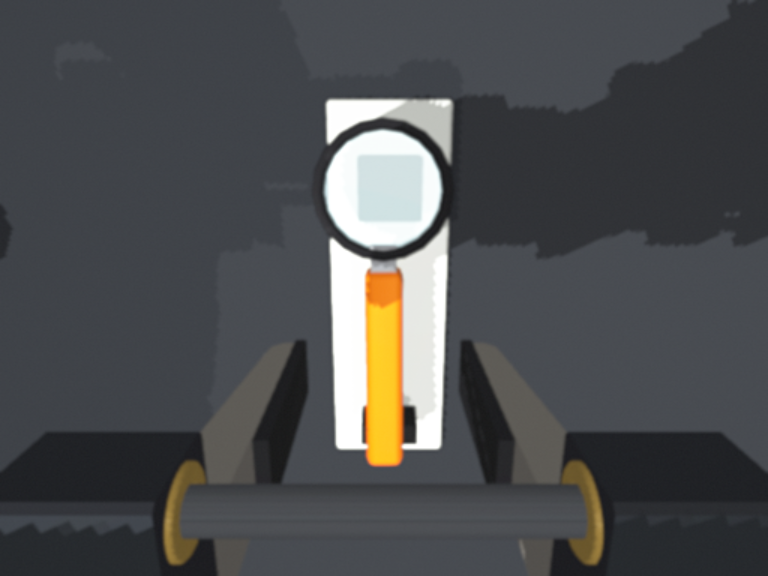

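The handle (px 384,370) lies centred between the fingers (px 300 to 465) and straight. Descending and gripping.

```bash
python3 -m creep '[[0,0,-30,0,0.6],[0,0,-60,0,0.6],[0,0,-75,0,0.6],[0,0,-75,0,0.6]]'; python3 -m creep '[[0,0,0,0,0],[0,0,0,0,0],[0,0,0,0,0],[0,0,0,0,0],[0,0,0,0,0]]'; python3 -m creep '[[0,0,5,0,0],[0,0,15,0,0],[0,0,30,0,0],[0,0,30,0,0]]'
python3 - <<'E'
from h import *
p=arm.snapshot('wrist'); save(p,'w3',1.5); o=arm.get_obs(); print(o['ee_pos'].round(4),o['gripper_width'],o['wrist_force'],o['torque'])
E
```

```text
time_s: 9.75
ee_pos: [0.625, -0.2498, 0.0177]
eef_rot: [3.142, 0.0, -0.441]
wrist_force: [0.3, 0.5, 0.2]
gripper_width: 0.0555
time_s: 10.38
ee_pos: [0.6251, -0.2498, 0.0179]
eef_rot: [3.142, -0.0, -0.441]
wrist_force: [-0.0, -0.2, 2.9]
gripper_width: 0.0182
time_s: 10.88
ee_pos: [0.6262, -0.2502, 0.0496]
eef_rot: [-3.141, -0.003, -0.441]
wrist_force: [1.6, -0.7, -1.5]
gripper_width: 0.0176
[ 0.6256 -0.25    0.0487] 0.017690097301143383 [-0.71394576  0.21339295 -1.57773266] [ 0.05971583 -0.05006486  0.00795688]
```

View pics/w3.png

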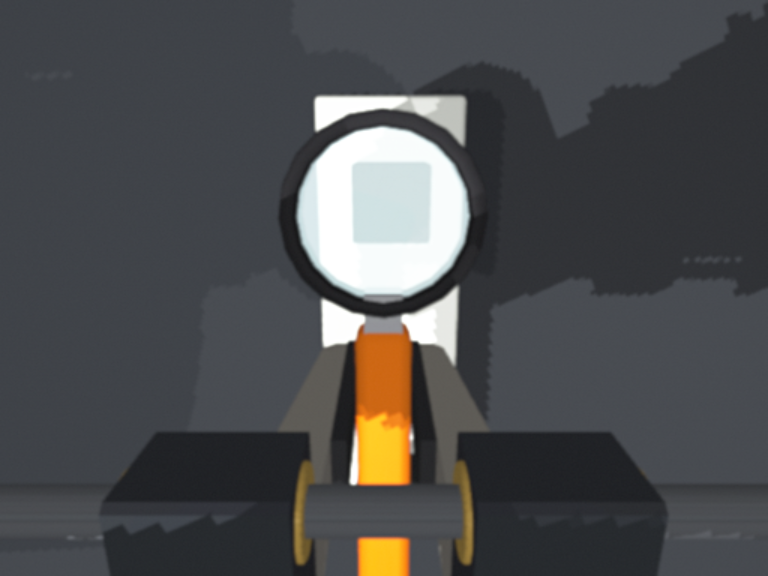

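The grip holds: opening 17.7 mm on the 18 mm handle, level and clear of the rest. Lifting and carrying to the stand at moderate speed.

```bash
python3 -m creep '[[0,0,20,0,0],[0,0,40,0,0],[0,0,60,0,0],[0,0,81,0,0],[0,0,81,0,0]]'; python3 -m creep '[[-3,25,0,0.04,0],[-5,60,0,0.1,0],[-8,100,0,0.16,0],[-11,140,0,0.22,0],[-13,180,0,0.28,0]]'; python3 -m creep '[[-3,40,0,0.06,0],[-6,80,0,0.12,0],[-9,120,0,0.18,0],[-12,160,0,0.24,0],[-14,195,0,0.3,0]]'
python3 - <<'E'
from h import *
print(arm.get_obs()['ee_pos'].round(4),arm.get_obs()['eef_rot'].round(4))
ims=[]
from scipy.optimize import least_squares
obs=[]
for n in ['scene','side']:
    p=arm.snapshot(n); hsv=cv2.cvtColor(p['pixels'],cv2.COLOR_RGB2HSV); H,S,V=[hsv[...,i].astype(int) for i in range(3)]
    W=cloud(p); save(p,'c_'+n,1.5)
    near=(abs(W[...,0]-.716)<.05)&(abs(W[...,1]-.265)<.05)
    m=((H<8)|(H>172))&(S>120)&near&(W[...,2]>.06); q=np.argwhere(m)[:,::-1]
    lo,hi=q.min(0)-.5,q.max(0)+.5; bb=np.r_[lo,hi]
    mp=near&(W[...,2]>.1)&(S<110); t=np.argwhere(mp)[:,::-1]; print(n,bb,'post top v',t.min(0),t.max(0))
    obs.append((p,bb,q.mean(0)))
a=np.linspace(0,2*np.pi,40)
def bbox(p,x,y,z):
    P=[proj(p,[x+.014*np.cos(t),y+.014*np.sin(t),z+h]) for t in a for h in(-.004,.004)]; P=np.array(P); return np.r_[P.min(0),P.max(0)]
for sel in ([0,1],[0],[1]):
    if len(sel)==2: s=least_squares(lambda v:np.r_[tuple(bbox(obs[i][0],*v)-obs[i][1] for i in sel)],[.716,.265,.095])
    else: s=least_squares(lambda v:np.r_[tuple(bbox(obs[i][0],.716,.265,v[0])-obs[i][1] for i in sel)],[.095])
    print(sel,s.x,s.fun.round(2))
for p,_,_ in obs: print('posttop px',proj(p,[.716,.265,.15]))
E
```

```text
time_s: 11.55
ee_pos: [0.6264, -0.2503, 0.1312]
eef_rot: [-3.141, -0.004, -0.441]
wrist_force: [0.8, -0.3, -1.1]
gripper_width: 0.0175
time_s: 12.18
ee_pos: [0.6105, -0.0673, 0.1275]
eef_rot: [-3.141, 0.002, -0.158]
wrist_force: [0.3, -0.5, -0.5]
gripper_width: 0.0178
time_s: 12.8
ee_pos: [0.5962, 0.1276, 0.1276]
eef_rot: [-3.141, 0.002, 0.143]
wrist_force: [-0.2, 0.4, -1.1]
gripper_width: 0.0175
[0.5962 0.1276 0.1276] [-3.1414e+00  2.0000e-03  1.4280e-01]
scene [363.5 187.5 372.5 194.5] post top v [367 175] [372 190]
side [148.5 231.5 159.5 241.5] post top v [149 223] [155 236]
[0, 1] [0.71762373 0.26582339 0.09184542] [-0.18 -0.37  0.74  0.39  0.36 -0.08  0.16  0.06]
[0] [0.09141689] [-0.78 -0.44  0.12  0.32]
[1] [0.09325428] [ 0.92 -0.31  0.73 -0.17]
posttop px (np.float64(370.76123670282254), np.float64(175.1494887166374))
posttop px (np.float64(151.2838180207105), np.float64(224.0507862893133))
```

View pics/c_scene.png

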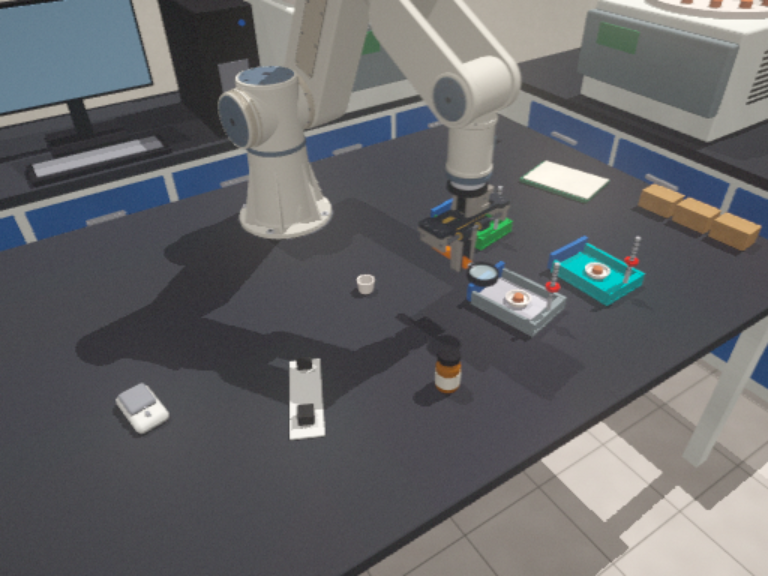

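The loupe is in hand, its rest is empty and the bystanders are untouched. The collar measures (0.7176, 0.2658, 0.092), which puts the stand origin at (0.6476, 0.249). Moving over the specimen, then lowering.

```bash
python3 -m creep '[[-1,30,0,0.03,0],[-3,65,0,0.06,0],[-4,95,0,0.08,0],[-5,108.5,0,0.093,0],[-5,108.5,0,0.093,0]]'; python3 -m creep '[[0,0,-10,0,0],[0,0,-25,0,0],[0,0,-40,0,0],[0,0,-40,0,0]]'; python3 -m creep '[[0,0,-6,0,0],[0,0,-12,0,0],[0,0,-12,0,0],[0,0,-12,0,0]]'
python3 - <<'E'
from h import *
for n in ['wrist','scene','side']:
    p=arm.snapshot(n)
    save(p,'d_'+n,1.5)
    print(n,[(l,[(np.round(d['xyz'],4),round(d['confidence'],2)) for d in arm.find_in(l,p)]) for l in ['lens','mark']])
    if n!='wrist':
        u0,v0=map(int,proj(p,[.65,.25,.08])); c=p['pixels'][v0-50:v0+50,u0-65:u0+65]
        cv2.imwrite(f'pics/dz_{n}.png',cv2.resize(cv2.cvtColor(c,cv2.COLOR_RGB2BGR),(780,600),interpolation=cv2.INTER_CUBIC))
o=arm.get_obs(); print(o['ee_pos'].round(4),o['eef_rot'].round(4),o['gripper_width'],o['time_s'],o['wrist_force'])
E
```

```text
time_s: 13.52
ee_pos: [0.5923, 0.2339, 0.1281]
eef_rot: [3.141, 0.001, 0.233]
wrist_force: [-0.3, 0.2, -1.2]
gripper_width: 0.0176
time_s: 14.02
ee_pos: [0.5918, 0.2329, 0.0865]
eef_rot: [3.141, 0.003, 0.231]
wrist_force: [-0.2, 0.4, -1.1]
gripper_width: 0.0177
time_s: 14.52
ee_pos: [0.5931, 0.2338, 0.0768]
eef_rot: [-3.142, -0.0, 0.232]
wrist_force: [0.4, -1.0, -1.5]
gripper_width: 0.0177
wrist [('lens', [(array([0.6414, 0.2382, 0.0927]), 0.58)]), ('mark', [(array([0.7018, 0.2609, 0.0896]), 0.44)])]
scene [('lens', [(array([0.6399, 0.2357, 0.0926]), 0.53)]), ('mark', [(array([0.7442, 0.4598, 0.0926]), 0.52)])]
side [('lens', [(array([0.5596, 0.2311, 0.1041]), 0.67), (array([0.4105, 0.0029, 0.0172]), 0.41)]), ('mark', [(array([ 0.527 , -0.4794,  0.0148]), 0.68), (array([0.4146, 0.3888, 0.0943]), 0.55), (array([0.7358, 0.4769, 0.0989]), 0.48), (array([0.7083, 0.2681, 0.0956]), 0.45)])]
[0.593  0.2338 0.0766] [ 3.1416e+00 -1.0000e-04  2.3180e-01] 0.01776983522078707 14.975 [ 0.13930249 -0.55015558 -1.19727152]
```

View pics/d_wrist.png

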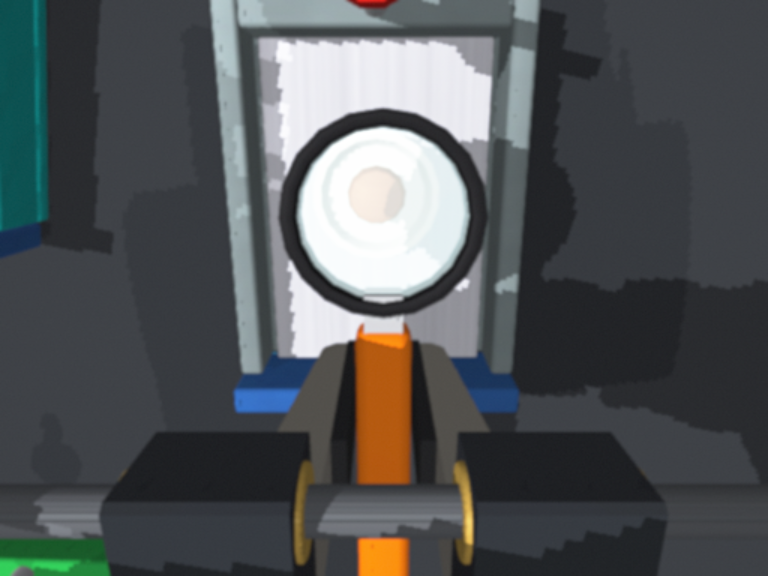

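View pics/dz_scene.png

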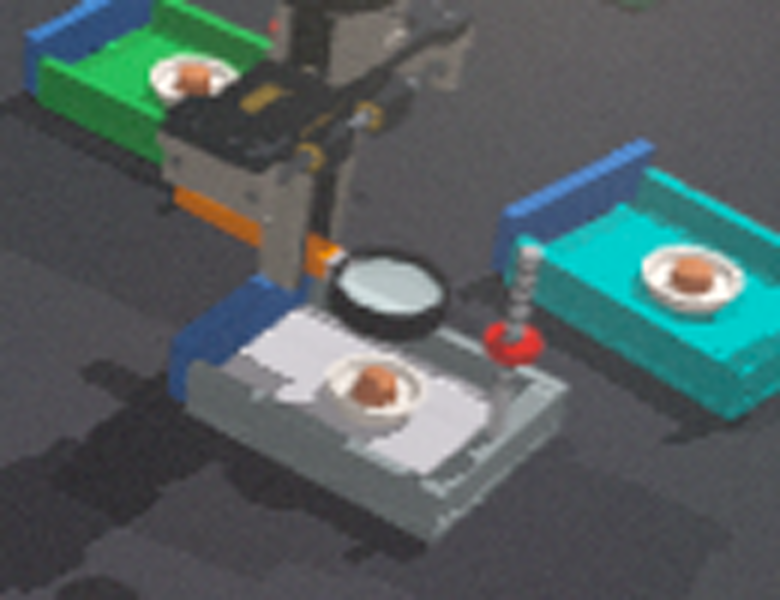

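View pics/dz_side.png

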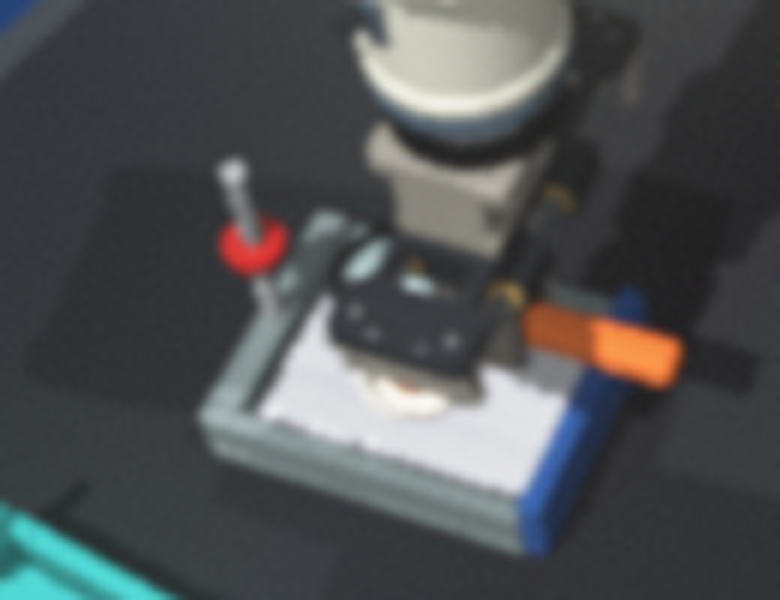

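Run:
```python
from h import *
p=arm.snapshot('wrist'); px=p['pixels']; hsv=cv2.cvtColor(px,cv2.COLOR_RGB2HSV); H,S,V=[hsv[...,i].astype(int) for i in range(3)]
def ray(p,u,v,z):
    c=-p['R'].T@p['t']; d=p['R'].T@np.array([(u-p['cx'])/p['fx'],(v-p['cy'])/p['fy'],1]); return c+d*(z-c[2])/d[2]
o=arm.get_obs(); print('tcp',o['ee_pos'].round(4),'cam',(-p['R'].T@p['t']).round(4))
# frame: dark pixels component round
m=((V<70)).astype(np.uint8); m[:60]=0; m[215:]=0
n,l,st,c=cv2.connectedComponentsWithStats(m)
for i in range(1,n):
    if 180<st[i][0]<200 and st[i][4]>500:
        x,y,w,h,a=st[i]; print(st[i],c[i]); L=ray(p,x+w/2-.5,y+h/2-.5,o['ee_pos'][2]+.0182+.006); print('lens',L.round(4))
print('expected lens', (o['ee_pos']+[.0581*np.cos(.2318-.013),.0581*np.sin(.2318-.013),.0182]).round(4))
q=(H>3)&(H<20)&(S>22)&(V>180); q[:100]=0;q[180:]=0; q[:,:200]=0;q[:,300:]=0; a=np.argwhere(q); print(len(a),np.median(a,0),a.min(0),a.max(0))
for uv in ([250.5,129.5],[375/1.5,194/1.5],np.median(a,0)[::-1]): print('spec',ray(p,*uv,.034).round(4))
W=cloud(p)
# depth on lens frame/top z, and collar
fr=(V<70)&(p['z_map']>0); fr[:70]=0; fr[212:]=0; fr[:,:180]=0; fr[:,330:]=0
f=W[fr]; f=f[f[:,2]>.06]; A=np.c_[f[:,:2]-f[:,:2].mean(0),np.ones(len(f))]
ok=f[:,2]>np.median(f[:,2])-.003; s=np.linalg.lstsq(A[ok],f[ok,2],rcond=None)[0]; print('frame top z',np.median(f[:,2]),'plane',s)
R=((H<8)|(H>172))&(S>150)&(p['z_map']>0)&(np.arange(384)[:,None]<30); r=W[R]; print('red',len(r),np.percentile(r,[5,50,95],axis=0).round(4))
# wall centreline at z=.034
w=(p['z_map']>0)&(abs(W[...,2]-.034)<.003)&(S<60); w[:30]=0
g=W[w]; print(cv2.minAreaRect(g[(abs(g[:,0]-.63)<.1)&(abs(g[:,1]-.25)<.09)][:,:2].astype(np.float32)))
```

```text
tcp [0.593  0.2338 0.0766] cam [0.6718 0.2508 0.2468]
[ 187   73  149  142 4754] [266.79617164 142.18763147]
lens [0.6515 0.2436 0.1008]
expected lens [0.6497 0.2464 0.0948]
  return _methods._mean(a, axis=axis, dtype=dtype,
  ret = um.true_divide(
Traceback (most recent call last):
ValueError: zero-size array to reduction operation minimum which has no identity
```

Run:
```python
from h import *
p=arm.snapshot('wrist'); px=p['pixels']; hsv=cv2.cvtColor(px,cv2.COLOR_RGB2HSV); H,S,V=[hsv[...,i].astype(int) for i in range(3)]
def ray(p,u,v,z):
    c=-p['R'].T@p['t']; d=p['R'].T@np.array([(u-p['cx'])/p['fx'],(v-p['cy'])/p['fy'],1]); return c+d*(z-c[2])/d[2]
o=arm.get_obs(); print('tcp',o['ee_pos'].round(4))
for z in (.101,.103): print('lens',ray(p,255.7,142,z).round(4))
# radius check -> height of frame
print('width at .103', np.linalg.norm(ray(p,280/1.5,142,.103)-ray(p,487/1.5,142,.103)))
print('spec',ray(p,375.5/1.5,194/1.5,.034).round(4), 'dish edges?')
W=cloud(p)
fr=(V<70)&(p['z_map']>0); fr[:70]=0; fr[212:]=0; fr[:,:183]=0; fr[:,330:]=0
f=W[fr]; f=f[f[:,2]>.06]
ok=f[:,2]>np.percentile(f[:,2],60)-.004; A=np.c_[f[:,:2]-f[:,:2].mean(0),np.ones(len(f))]
s=np.linalg.lstsq(A[ok],f[ok,2],rcond=None)[0]; print('frame top',np.percentile(f[:,2],[10,50,90]),'plane',s,len(f))
R=((H<8)|(H>172))&(S>150)&(p['z_map']>0)&(np.arange(384)[:,None]<30); r=W[R]; print('red',len(r),np.percentile(r,[5,50,95],axis=0).round(4))
w=(p['z_map']>0)&(abs(W[...,2]-.034)<.003)&(S<60); w[:30]=0
g=W[w]; print(cv2.minAreaRect(g[(abs(g[:,0]-.63)<.1)&(abs(g[:,1]-.25)<.09)][:,:2].astype(np.float32)))
# scene: specimen and lens frame
p=arm.snapshot('scene'); px=p['pixels'];
# crop px -> full: scale 6
u0,v0=map(int,proj(p,[.65,.25,.08]))
print('lens ray scene (mid frame)',ray(p,u0-65+388/6,v0-50+290/6,.0948).round(4),'spec top',ray(p,u0-65+376/6,v0-50+377/6,.034).round(4),'collar', ray(p,u0-65+513/6,v0-50+345/6,.092).round(4))
```

```text
tcp [0.593  0.2338 0.0766]
lens [0.6516 0.246  0.101 ]
lens [0.6519 0.2461 0.103 ]
width at .103 0.05814267397297481
spec [0.6492 0.2488 0.034 ] dish edges?
frame top [0.09603849 0.0974145  0.09886396] plane [-0.03379245 -0.00476893  0.09742046] 4046
red 97 [[0.7039 0.2576 0.0914]
 [0.7047 0.2616 0.0943]
 [0.7062 0.266  0.0962]]
((0.6372147798538208, 0.24594740569591522), (0.13760536909103394, 0.12446383386850357), 13.311005592346191)
lens ray scene (mid frame) [0.6531 0.2419 0.0948] spec top [0.6508 0.2455 0.034 ] collar [0.72   0.2644 0.092 ]
```

Run:
```python
from h import *
from scipy.optimize import least_squares
p=arm.snapshot('scene'); W=cloud(p); px=p['pixels']; hsv=cv2.cvtColor(px,cv2.COLOR_RGB2HSV); H,S,V=[hsv[...,i].astype(int) for i in range(3)]
u0,v0=map(int,proj(p,[.65,.25,.08])); off=np.array([u0-65,v0-50])
def bbox(x,y,z,r,h):
    a=np.linspace(0,2*np.pi,60); P=np.array([proj(p,[x+r*np.cos(t),y+r*np.sin(t),z+k]) for t in a for k in(-h,h)]); return np.r_[P.min(0),P.max(0)]
bl=np.r_[off+[327/6,248/6],off+[449/6,340/6]]-.5*0; bc=np.r_[off+[484/6,319/6],off+[544/6,366/6]]
for nm,b,r,h,x0 in (('lens',bl,.031,.008,[.65,.247,.095]),('collar',bc,.014,.004,[.717,.265,.092])):
    s=least_squares(lambda v:bbox(*x0[:2],v[0],r,h)-b,[x0[2]]); print(nm,'z with xy fixed',s.x,s.fun.round(2))
    s=least_squares(lambda v:bbox(*v,r,h)-b,x0); print(nm,'free',s.x.round(4),s.fun.round(2))
d=(W[...,0]>.6)&(W[...,0]<.69)&(W[...,1]>.2)&(W[...,1]<.29)&(W[...,2]>.06)
f=W[d]; print('scene loupe z',len(f),np.percentile(f[:,2],[2,10,50,90,98]).round(4))
f=W[d&(V<60)];print('dark',np.percentile(f[:,2],[2,10,50,90,98]).round(4))
f=W[d&(V>110)&(S<80)];print('glass',len(f),np.percentile(f,[5,50,95],axis=0).round(4))
R=((H<8)|(H>172))&(S>120)&(abs(W[...,0]-.717)<.03)&(abs(W[...,1]-.265)<.03)&(W[...,2]>.06)
f=W[R];print('red',len(f),np.percentile(f[:,2],[2,10,50,90,98]).round(4))
q=arm.snapshot('wrist'); W=cloud(q); hsv=cv2.cvtColor(q['pixels'],cv2.COLOR_RGB2HSV); H,S,V=[hsv[...,i].astype(int) for i in range(3)]
print('wrist glass', np.median(W[130:150,235:285].reshape(-1,3),0), 'handle top rows', [ (r,np.median(W[r,248:262],0).round(4)) for r in (220,225,235,250,270,310,365,380)])
```

```text
lens z with xy fixed [0.08840162] [ 0.11 -0.25  0.61  0.37]
lens free [0.6287 0.269  0.0663] [ 0.06 -0.08 -0.06  0.07]
collar z with xy fixed [0.09206359] [-0.69 -0.11 -0.77 -0.18]
collar free [0.7233 0.2605 0.0976] [-0.  0.  0. -0.]
scene loupe z 2038 [0.0866 0.0939 0.3042 0.4601 0.4753]
dark [0.0825 0.0857 0.0938 0.2551 0.2645]
glass 1412 [[0.6059 0.2032 0.0917]
 [0.6254 0.231  0.3576]
 [0.6472 0.28   0.473 ]]
red 42 [0.089  0.0905 0.095  0.0968 0.0979]
wrist glass [0.65188841 0.24434815 0.09217984] handle top rows [(220, array([0.6155, 0.238 , 0.0972])), (225, array([0.6135, 0.2376, 0.0982])), (235, array([0.6089, 0.2364, 0.0992])), (250, array([0.6016, 0.2348, 0.1   ])), (270, array([0.5916, 0.2324, 0.1004])), (310, array([0.5703, 0.2274, 0.1011])), (365, array([0.5391, 0.22  , 0.1022])), (380, array([0.5301, 0.2179, 0.1031]))]
```

Run:
```python
from h import *
q=arm.snapshot('wrist'); W=cloud(q); z=q['z_map']
b=(z>0)&(W[...,2]<.0055)&(W[...,2]>-.008)
f=W[b]; A=np.c_[f[:,0]-.59,f[:,1]-.235,np.ones(len(f))]; print('bench',len(f),np.linalg.lstsq(A,f[:,2],rcond=None)[0], np.ptp(f,axis=0))
w=(z>0)&(abs(W[...,2]-.034)<.006)
f=W[w]; f=f[abs((f[:,0]-.647)*-.2334+(f[:,1]-.249)*.972)>.05]; A=np.c_[f[:,0]-.65,f[:,1]-.25,np.ones(len(f))]; print('wall',len(f),np.linalg.lstsq(A,f[:,2],rcond=None)[0])
# handle plane along stand x
m=np.zeros(z.shape,bool); m[216:330,249:262]=1; m[365:384,249:262]=1
f=W[m&(abs(W[...,2]-.1)<.008)]; s=(f[:,0]-.593)*.973+(f[:,1]-.234)*.23; print('handle slope',np.polyfit(s,f[:,2],1), np.degrees(np.arctan(np.polyfit(s,f[:,2],1)[0])))
print('post/collar blob'); 
hsv=cv2.cvtColor(q['pixels'],cv2.COLOR_RGB2HSV); H,S,V=[hsv[...,i].astype(int) for i in range(3)]
R=((H<8)|(H>172))&(S>120)&(np.arange(384)[:,None]<20)
for r in range(8): 
    i=R[r]; print(r,i.sum(),np.median(W[r][i],0).round(4) if i.any() else '')
```

```text
bench 95400 [2.55107072e-04 1.27230891e-03 6.40844725e-05] [0.34766616 0.45426939 0.00826366]
wall 10878 [-0.00219829 -0.00780306  0.03340238]
handle slope [-0.04791214  0.09985839] -2.7430657850814124
post/collar blob
0 29 [0.7048 0.2617 0.0955]
1 25 [0.7045 0.2616 0.0953]
2 21 [0.7045 0.2617 0.0941]
3 19 [0.7045 0.2617 0.0926]
4 14 [0.7046 0.2611 0.0905]
5 0 
6 0 
7 0
```

The wrist camera's bench and wall heights check out. In it the lens sits about 2 mm in x and 3 mm in y off the specimen, at z ≈ 0.0895 against ≈ 0.093 for the collar, and the loupe tips 2.7° nose down. Correcting slightly.

```bash
python3 -m creep '[[-1,1.5,2,0,0],[-2.5,3,3.5,0,0],[-2.5,3,3.5,0,0],[-2.5,3,3.5,0,0]]'
python3 - <<'E'
from h import *
q=arm.snapshot('wrist'); q=arm.snapshot('wrist'); save(q,'e_wrist',1.5); W=cloud(q); z=q['z_map']; o=arm.get_obs(); print(o['ee_pos'],o['gripper_width'],o['time_s'])
hsv=cv2.cvtColor(q['pixels'],cv2.COLOR_RGB2HSV); H,S,V=[hsv[...,i].astype(int) for i in range(3)]
m=np.zeros(z.shape,bool); m[216:330,249:262]=1; m[365:384,249:262]=1
f=W[m&(abs(W[...,2]-.1)<.01)]; s=(f[:,0]-o['ee_pos'][0])*.973+(f[:,1]-o['ee_pos'][1])*.23; print('handle slope',np.polyfit(s,f[:,2],1))
fr=(V<70)&(z>0); fr[:70]=0; fr[212:]=0; fr[:,:183]=0; fr[:,330:]=0
f=W[fr]; f=f[f[:,2]>.085]; print('frame top z',np.median(f[:,2]),'xy ctr',(np.percentile(f,1,axis=0)+np.percentile(f,99,axis=0))/2, cv2.minEnclosingCircle(f[f[:,2]>np.median(f[:,2])-.004][:,:2].astype(np.float32)))
R=((H<8)|(H>172))&(S>120)&(np.arange(384)[:,None]<20)
for r in range(8):
    i=R[r]; print(r,i.sum(),np.median(W[r][i],0).round(4) if i.any() else '')
# dish / specimen through glass: hue
c=q['pixels'][70:215,180:330]; cv2.imwrite('pics/e_z.png',cv2.resize(cv2.cvtColor(c,cv2.COLOR_RGB2BGR),(750,725)[0:2] if 0 else (600,580),interpolation=cv2.INTER_CUBIC))
E
```

```text
time_s: 15.78
ee_pos: [0.5904, 0.2368, 0.0801]
eef_rot: [-3.142, -0.0, 0.232]
wrist_force: [0.4, 0.7, -1.5]
gripper_width: 0.0175
[0.59047555 0.23675483 0.08006368] 0.01752970208363059 15.875
handle slope [-0.04790182  0.10336249]
frame top z 0.10084218098545877 xy ctr [0.64743317 0.24891915 0.1007455 ] ((0.6469337940216064, 0.248881533741951), 0.030475670471787453)
0 20 [0.7046 0.2618 0.0926]
1 16 [0.7045 0.2617 0.0912]
2 0 
3 0 
4 0 
5 0 
6 0 
7 0
```

View pics/e_z.png

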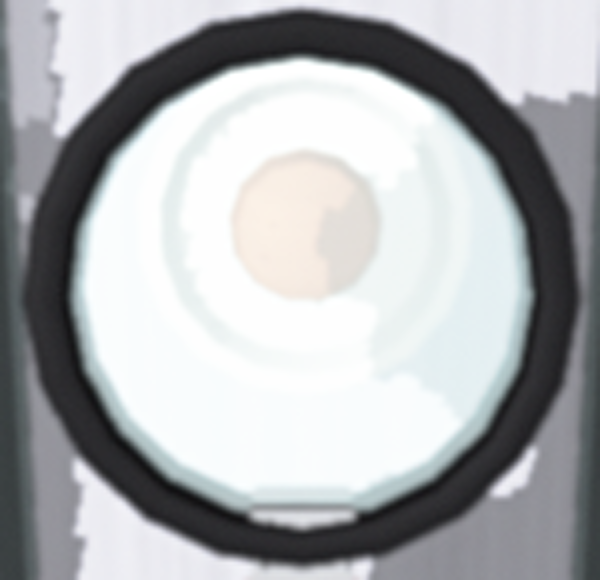

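Run:
```python
from h import *
q=arm.snapshot('wrist')
c=-q['R'].T@q['t']; d=q['R'].T@np.array([(256-q['cx'])/q['fx'],(125.9-q['cy'])/q['fy'],1]); print('spec',c+d*(.034-c[2])/d[2])
for n in ['scene','side']:
    p=arm.snapshot(n); W=cloud(p); hsv=cv2.cvtColor(p['pixels'],cv2.COLOR_RGB2HSV); H,S,V=[hsv[...,i].astype(int) for i in range(3)]
    R=((H<8)|(H>172))&(S>120)&(abs(W[...,0]-.717)<.03)&(abs(W[...,1]-.265)<.03)&(W[...,2]>.06)
    f=W[R];print(n,'red z',len(f),np.percentile(f[:,2],[2,50,98]).round(4))
    save(p,'f_'+n,1.5)
o=arm.get_obs(); print(o['ee_pos'],abs(o['qvel']).max(),o['time_s'])
```

```text
spec [0.64914168 0.24876291 0.034     ]
scene red z 43 [0.0883 0.0951 0.0975]
side red z 61 [0.0909 0.0965 0.1014]
[0.59047349 0.23670933 0.08004449] 0.00120857843457081 16.025
```

View pics/f_scene.png

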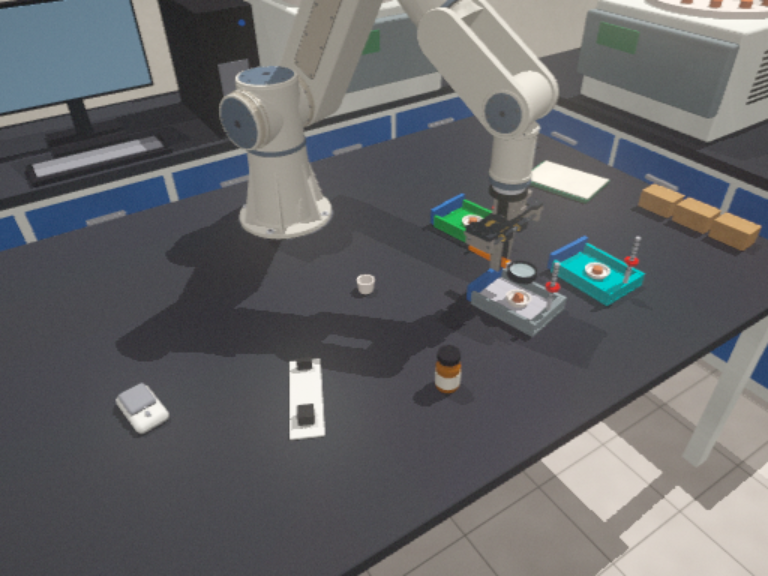

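The lens is at (0.647, 0.249, 0.093), the specimen at (0.649, 0.249) and the collar at about 0.093. The loupe is still and the slope unchanged, so I'm handing in.

```bash
python3 -c "
from station import arm
print(arm.hand_in()); print(arm.get_obs()['gripper_width'])"
```

```text
the job is handed in; nothing more can be done
None
the job is handed in; nothing more can be done
```

I pushed the grey stand's carriage home, lifted the loupe off its rest, and handed in at about 16 s while holding it over the specimen. The hand-in gives no verdict, and the line meant to read the gripper opening after it returned nothing.

| Check | Last measurement | Limit |
|---|---|---|
| Carriage home | wrist force jumped to about 10 N where I expected the stop | within 5 mm |
| Lens from specimen, horizontally | about 2 mm | 10 mm |
| Lens height | about 0.093 m, collar about 0.093 m | within 7 mm |
| Tilt | 2.7° nose down, unchanged between the last two checks | 8° |
| Grip opening | 17.5 mm on the 18 mm handle | – |

- **Collar height:** the methods disagreed by a few millimetres. Outline fits gave 0.091–0.093 m and the wrist-camera depth suggested about 0.094 m. Median depth in the other two cameras was 0.095–0.0965 m, but that favours the collar's visible top. I aimed for 0.093 m.
- **Loupe height:** it sits about 3 mm lower in the fingers than the arm pose alone would give, partly from the tilt. I corrected for this using the wrist camera.
- **Surroundings:** nothing indicated contact with the stand. The jar, crucible, mouse and collar looked undisturbed in the last pictures.

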